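# Close up the goldsmith's tool chest

## Task

Close up the goldsmith's wooden tool chest with your fingertips: gently push both open upper drawers fully home, level with the bottom drawer that is already shut, and only then fold the lid all the way down, because the closed lid locks the drawers. Only push; pick nothing up, and leave the things on the bench and in the chest where they lie.

Things in the scene. Friction and masses are not known exactly. Their poses are not given: they have to be found in the camera images.
- chest: Light wooden tool chest with brass fittings, fixed, 170 deep (x) x 300 wide (y) x 140 mm high without the lid. Origin: centre of its underside on the bench. Its x points from the front to the hinge side at the back, z up; turned about z only. Case front at x = -85 mm; drawer fronts are 10 mm thick and lie over it (shut: outer face at x = -95 mm).
- left_drawer (a joint): How far the upper left drawer (y = +74 mm in the chest) is out, m: 0 = fully home against its stop, grows as it comes out towards the chest's -x, at most 0.09. It slides with about 1 to 2 N and stays where it is left.
- right_drawer (a joint): The same for the upper right drawer (y = -74 mm in the chest).
- bottom_drawer (a joint): The same for the wide bottom drawer (front 292 wide x 45 mm high, middle 34 mm above the bench); it starts shut at 0.
- left_drawer_front (a point): Centre of the outer face of the upper left drawer's front, 81 mm above the bench; moves with the drawer. The front is 144 wide x 42 mm high (60 to 102 mm above the bench). A brass knob 14 mm across stands out 14 mm here; the front is bare to either side of it.
- right_drawer_front (a point): The same on the upper right drawer.
- lid (a joint): Angle of the lid, rad: 0 = fully down on the case, grows as it opens up and back, at most 1.7. A stiff friction hinge holds it at any angle; it takes up to about 4 N near the free edge to move it down.
- lid_hinge (a point): Middle of the lid's hinge line, which runs along the chest's y at the case's upper back edge (x = +85, z = 140 mm in the chest). The point turns with the lid.
- lid_edge (a point): Middle of the free edge on the lid's outer (upper) face: with the lid down, 170 mm from the hinge line towards the front and 28 mm above it. The lid is a shallow hollow box 170 x 300 x 28 mm; its outer face is flat but for a brass handle 100 mm long along y, 13 mm high, in the middle, 65 mm from the hinge line.
- ring: Silver ring with a rosette, 22 mm across, 6 mm high, lying in the till; origin under its middle. Leave alone.
- loupe: Folding loupe, 67 x 32 x 12 mm, lying in the till; origin under the lens. Leave alone.
- jar: Green glass jar with a white cap, 64 mm across, 85 mm high, standing beside the chest; origin under its middle. Leave alone.
- tin: Open shallow brass tin, 75 x 110 x 22 mm, beside the chest on the other side; origin under its middle. Leave alone.
- mandrel: Steel ring mandrel with a blue handle, 335 mm long, 26 mm thick, lying along its own x; origin under it, 130 mm from its thin end. Leave alone.
- pliers: Pliers with red handles, about 168 x 45 x 12 mm, lying along their own x; origin under the middle. Leave alone.
- dish: White dish 120 mm across heaped with small gold castings, 28 mm high; origin under its middle. Leave alone.

How it is judged:
By the outcome, as a careful person would: the job done as asked, in the order asked, and still so for the second after the job is handed in, with the robot touching nothing.
It also fails if it takes over 58 s, if anything falls off the work surface, if the arm or the gripper's body presses on something with over 40 N, if the wrist force passes 120 N, or if a joint passes its speed limit or range.

## Robot

A 6-joint arm with a two-finger parallel gripper is mounted at the origin on the work surface. World frame = base frame: x ahead of the robot, y to its left, z up, the work surface at z = 0. Lengths are in m, angles in rad, forces in N, time in s.
With the tool pointing down it reaches from about 0.35 to 0.925 m from the base axis. Payload 6.4 kg.
Tool frame: the origin (TCP) lies midway between the tips of the shut fingers; the grasp point (between the pads) lies 19 mm behind it (env.pinch_z is the distance from the TCP to the grasp point, in m); z points along the fingers, y is the line along which they close (so a half turn about z gives the same grasp; the last joint's range is limited). The gripper opens to 85 mm and grips with 20 to 120 N. Pads are 22 mm wide; open, the fingers measure 114 mm over their backs; the gripper's body (76 mm by 85 mm) begins 54 mm behind the grasp point. The pads swing forward as they close: fully open they stand 13 mm farther back than shut.
Start: joints at [-1.422, 0.245, 1.558, -0, 1.339, -0.174], TCP at [0.206, -0.616, 0.231] pointing down, gripper open.
Joint ranges: [-3.13, 3.13], [-1.02, 2.26], [0.13, 2.54], [-0.95, 4.09], [0.21, 2.88], [-2.74, 2.74]. Speed limits (rad/s): [2.57, 2.57, 3.14, 3.14, 3.14, 3.14].

## Interface

Orientations are given as a unit quaternion [x, y, z, w].
In Python, from workcell import env gives the robot as it stands.
- The arm moves only by the tool carry_out, never from a script. Its arguments are lists of equal length, an entry for each row: "slide": the shift along the world's x, y, z in units of 30 mm (1.0 is 30 mm), a list of three; "twist": the turn, a rotation vector about the world's x, y, z in units of 8 degrees (1.0 is 8 degrees), a list of three; "grip": the closure, from 0 (fully open) to 1 (shut). A call has exactly 10 rows; each row shifts and turns the commanded pose from where the row before left it; what a row does not reach is not made up. A row lasts 1/10 s, in which the tool goes at most 50 mm and 8.59 degrees, less where a joint would pass 70% of its speed; a pose out of reach is approached as far as the arm can. A call is refused whole if a number of a shift passes 1 or a number of a turn 1, either way. A call with a gripper value outside its range is refused whole. The fingers move at their own pace and stop on an object; "squeeze" is the grip in N (left out, the last holds). Time passes only in rows, so rows that do not move let the fingers close, or fill a call up. It gives the time, the measured TCP pose, the force, the opening and the grip force at its end, in the units of the state.
- env.get_state(): the state, without advancing time (a new reading comes with each control period).
- env.read_camera(name): name is "scene" or "top"; returns a dict with "pixels" (384x512x3 uint8, red, green, blue), "fx", "fy", "cx", "cy" (pixels), "T" (4x4, takes a point from camera to world coordinates). Camera axes: x right, y down, z forward; pixel columns grow to the right and rows downward; lengths in m; the calibration is good to about 2 mm. A picture is of the moment at which its call begins. There is no depth.
- env.sign_off(): hands the job in; it is judged then, once.
Trained networks look in the newest picture that a camera, given by its name, has taken for a name from the list of things; names that differ only in an ending like _2 or _b are one class to them, and where a whole thing is asked for, a point or a joint stands for the part that bears it (a point fixed in the world has none). Each returns a list of dicts, best first, with "conf" (0 to 1); they miss things now and then, are a little off and sometimes report something else, mostly with a low value. They report only what shows in the picture. A call takes as long as a camera call.
- env.cut_out(camera, target): "mask" (384x512 bool, what is visible of it) and "position" ([column, row] in pixels, amid what is visible of it).
The state is a dict: "time_s": time; "joint_positions": joint angles; "dq": joint speeds; "tau": joint torques, N m; "eef_pos": TCP position; "orientation": TCP orientation; "wrist_force": force on the tool from outside, world axes, zero at the start; "wrist_torque": the same for the moment, N m; "gripper_width": finger opening in m; "finger_force": force on a finger pad.
Only numpy, scipy, OpenCV 4.12 (cv2) and the standard library are available. Lean on these libraries where they do the work, as an engineer would, in place of code of your own. Each camera call takes 0.05 s, during which the arm holds its last target. There are 200 camera calls.

## Working session

There is one attempt and no reset: what is moved stays moved. The work goes in short steps, Python scripts to look and compute and a tool call to move; the robot and the scene stay as the last step left them, time stands still between calls to the robot, and variables do not carry over. Pictures are saved under pics/ and viewed, at most 10 in all, crops included, and the job is handed in when it is done.

Besides the shell and the picture viewer there is one more tool, called after "Emit:" as name(argument=value, ...), one argument or row to a line, values as JSON. carry_out: Moves the arm, as the interface text tells. Its arguments: {"type":"object","properties":{"slide":{"type":"array","items":{"type":"array","items":{"type":"number"}}},"twist":{"type":"array","items":{"type":"array","items":{"type":"number"}}},"grip":{"type":"array","items":{"type":"number"}},"squeeze":{"type":"number"}},"required":["slide","twist","grip"]}

```bash
mkdir -p pics
cat > h.py <<'E'
import numpy as np, cv2
from workcell import env
def snap(n,f=None):
    c=env.read_camera(n)
    if f: cv2.imwrite('pics/'+f,cv2.cvtColor(c['pixels'],cv2.COLOR_RGB2BGR))
    return c
def ray(c,uv):
    d=np.array([(uv[0]-c['cx'])/c['fx'],(uv[1]-c['cy'])/c['fy'],1.]); T=np.array(c['T'])
    return T[:3,3],T[:3,:3]@d
def onz(c,uv,z):
    o,d=ray(c,uv); return o+d*(z-o[2])/d[2]
def proj(c,p):
    T=np.array(c['T']); q=T[:3,:3].T@(np.asarray(p,float)-T[:3,3]); return np.array([c['fx']*q[0]/q[2]+c['cx'],c['fy']*q[1]/q[2]+c['cy']])
E
python3 - <<'E'
from h import *
for n in('scene','top'):
    c=snap(n,n+'0.png'); print(n,c['fx'],np.round(c['T'],3).tolist())
    for t in('left_drawer_front','right_drawer_front','lid_edge','lid','chest','jar','tin','mandrel','pliers','dish'):
        r=env.cut_out(n,t); print(t,[(np.round(x['position']).tolist(),round(x['conf'],2)) for x in r[:2]])
print(env.get_state())
E
```

```text
scene 369.92722049417125 [[0.998, 0.053, -0.047, 0.551], [0.07, -0.621, 0.781, -0.961], [0.012, -0.782, -0.623, 0.889], [0.0, 0.0, 0.0, 1.0]]
left_drawer_front [([250.0, 181.0], 0.81)]
right_drawer_front [([249.0, 214.0], 0.61), ([285.0, 195.0], 0.32)]
lid_edge [([309.0, 169.0], 0.73), ([284.0, 198.0], 0.7)]
lid [([312.0, 167.0], 0.92), ([249.0, 357.0], 0.37)]
chest [([284.0, 199.0], 0.97)]
jar []
tin [([253.0, 182.0], 0.71)]
mandrel [([250.0, 356.0], 0.64), ([250.0, 179.0], 0.6)]
pliers [([174.0, 309.0], 0.75), ([287.0, 207.0], 0.57)]
dish [([241.0, 148.0], 0.92)]
top 371.6499419713121 [[-0.019, -0.995, 0.099, 0.388], [-1.0, 0.018, -0.015, -0.021], [0.013, -0.1, -0.995, 1.202], [0.0, 0.0, 0.0, 1.0]]
left_drawer_front [([215.0, 198.0], 0.75), ([168.0, 166.0], 0.28)]
right_drawer_front [([266.0, 193.0], 0.62), ([215.0, 198.0], 0.19)]
lid_edge [([232.0, 120.0], 0.92)]
lid [([236.0, 121.0], 0.84)]
chest [([236.0, 156.0], 0.87)]
jar [([168.0, 168.0], 0.73)]
tin [([312.0, 179.0], 0.9)]
mandrel [([406.0, 182.0], 0.96)]
pliers [([216.0, 193.0], 0.65), ([369.0, 248.0], 0.61)]
dish [([112.0, 219.0], 0.78)]
{'time_s': 1.1, 'joint_positions': array([-1.42209063e+00,  2.45112489e-01,  1.55781330e+00,  5.18328796e-06,
        1.33872142e+00, -1.74093882e-01]), 'dq': array([-0.00120396,  0.00067546,  0.00061657, -0.0022166 ,  0.00232505,
        0.00023401]), 'tau': array([ 9.21029168e-04, -4.29521012e+01, -3.26427448e+01, -7.65150844e-05,
        5.50223704e-04,  4.38310806e-06]), 'eef_pos': array([ 0.20620531, -0.61642385,  0.2312751 ]), 'orientation': array([ 9.87003400e-01,  1.60699372e-01,  2.86817695e-06, -2.72415012e-05]), 'wrist_force': array([-0.14191232,  0.03312687, -0.64865019]), 'wrist_torque': array([-0.01594339,  0.00940809, -0.04008067]), 'finger_force': 0.0, 'gripper_width': 0.08563891536748267}
```

View pics/scene0.png

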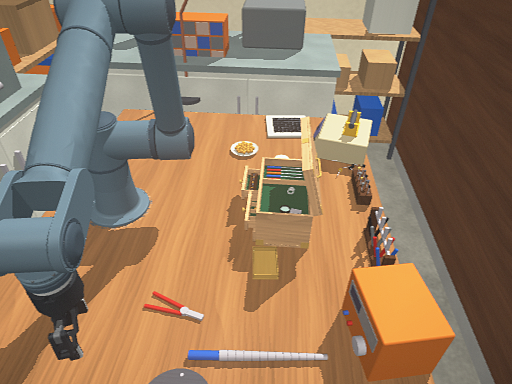

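View pics/top0.png

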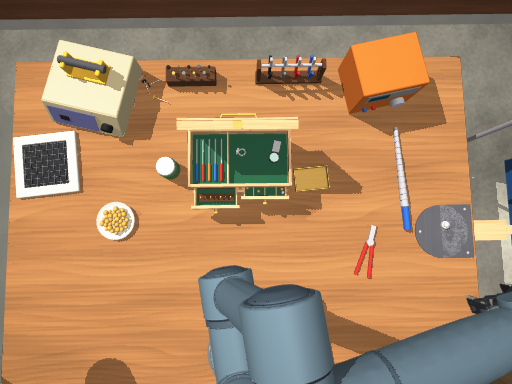

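The scene picture shows the chest with its lid up (about 312,160) and the drawers facing the robot (about 250,200). The top picture shows the left drawer's front at row 207, the right one's at row 198, and the case between columns 188 and 290. The jar is on the left (168,168) and the tin on the right (312,179).

Run:
```python
import cv2
a=cv2.imread('pics/top0.png')[105:220,150:340]; cv2.imwrite('pics/t1.png',cv2.resize(a,None,fx=4,fy=4,interpolation=cv2.INTER_CUBIC))
a=cv2.imread('pics/scene0.png')[110:290,225:340]; cv2.imwrite('pics/s1.png',cv2.resize(a,None,fx=3.3,fy=3.3,interpolation=cv2.INTER_CUBIC))
```

```text
(no output)
```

View pics/t1.png

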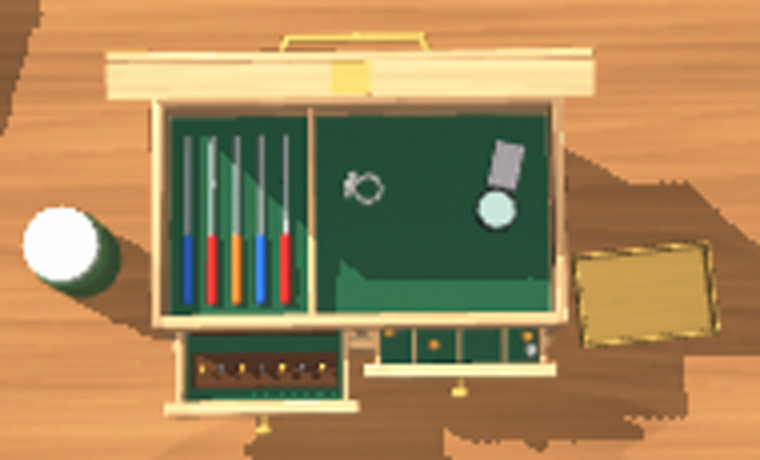

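View pics/s1.png

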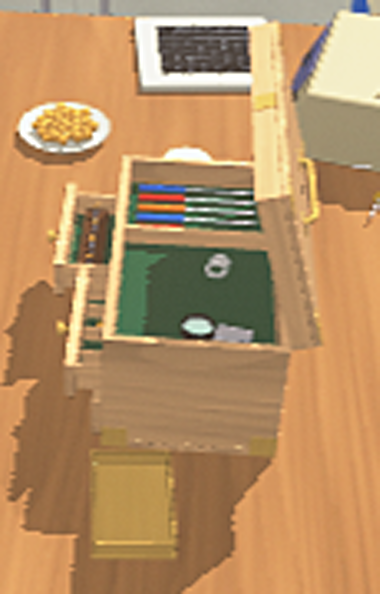

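The crops show the case's front rim from (188,187) to (292,185), the left drawer front along row 208 and the right one along row 198.5. The lid's free edge lies between rows 118 and 129, and the tin sits right of the case front.

Run:
```python
from h import *
c=snap('top'); s=snap('scene')
f=lambda x,y:(150+x/4-.375,105+y/4-.375)
g=lambda x,y:(225+x/3.3-.35,110+y/3.3-.35)
for n,p,z in[('case FL',(152,328),.14),('case FR',(567,320),.14),('Lfront a',(166,412),.102),('Lfront b',(358,408),.102),('Rfront a',(365,376),.102),('Rfront b',(556,372),.102),('jar top',(62,244),.085),('tin fl',(585,347),.022),('tin bl',(575,253),.022),('tin fr',(718,330),.022)]:
    print(n,np.round(onz(c,f(*p),z),4))
for n,p,z in[('case FR s',(105,342),.14),('case BR s',(278,347),.14),('caseFL',(127,157),.14),('case bot FR',(95,440),.0)]:
    print(n,np.round(onz(s,g(*p),z),4))
# lid: outer edge ends both views, triangulate middle (gold clasp) 
def tri(a,b):
    (o1,d1),(o2,d2)=a,b; A=np.stack([d1,-d2],1); t=np.linalg.lstsq(A,o2-o1,rcond=None)[0]
    p,q=o1+t[0]*d1,o2+t[1]*d2; return np.round((p+q)/2,4),np.linalg.norm(p-q)
print('clasp',tri(ray(c,f(350,97)),ray(s,g(253,103))))
print('FL in',tri(ray(c,f(107,97)),ray(s,g(250,26))))
print('FL out',tri(ray(c,f(105,53)),ray(s,g(279,26))))
```

```text
case FL [0.5027 0.1518 0.14  ]
case FR [ 0.5033 -0.146   0.14  ]
Lfront a [0.4443 0.1478 0.102 ]
Lfront b [0.4447 0.0061 0.102 ]
Rfront a [0.4683 0.0006 0.102 ]
Rfront b [ 0.4687 -0.1412  0.102 ]
jar top [0.5738 0.2287 0.085 ]
tin fl [ 0.4942 -0.1737  0.022 ]
tin bl [ 0.5701 -0.1679  0.022 ]
tin fr [ 0.506  -0.2807  0.022 ]
case FR s [ 0.5051 -0.1501  0.14  ]
case BR s [ 0.661  -0.1438  0.14  ]
caseFL [0.5087 0.149  0.14  ]
case bot FR [ 0.4964 -0.1404  0.    ]
clasp (array([0.627 , 0.0033, 0.304 ]), np.float64(0.0018646513280471523))
FL in (array([0.6286, 0.1527, 0.3035]), np.float64(0.00036837618426720437))
FL out (array([0.657, 0.154, 0.304]), np.float64(0.0018678603770152927))
```

Emit:
carry_out(
  slide=[
    [0.3,1,0],
    [0.3,1,0],
    [0.3,1,0],
    [0.3,1,0],
    [0.3,1,0],
    [0.3,1,0],
    [0.3,1,0],
    [0.3,1,0],
    [0.3,1,0],
    [0.3,1,0],
  ],
  twist=[
    [0,0,-0.23],
    [0,0,-0.23],
    [0,0,-0.23],
    [0,0,-0.23],
    [0,0,-0.23],
    [0,0,-0.23],
    [0,0,-0.23],
    [0,0,-0.23],
    [0,0,-0.23],
    [0,0,-0.23],
  ],
  grip=[0.35,0.35,0.35,0.35,0.35,0.35,0.35,0.35,0.35,0.35],
)

```text
time_s: 2.2
eef_pos: [0.2964, -0.3153, 0.2314]
orientation: [1.0, 0.0, 0.0, 0.0]
wrist_force: [-0.0, 0.1, 0.6]
gripper_width: 0.0554
finger_force: 0.0
```

Emit:
carry_out(
  slide=[
    [0.3,1,0],
    [0.3,1,0],
    [0.3,1,0],
    [0.3,1,0],
    [0.3,1,0],
    [0.3,1,0],
    [0.3,1,0],
    [0.3,1,0],
    [0.3,1,0],
    [0.3,1,0],
  ],
  twist=[
    [0,0,0],
    [0,0,0],
    [0,0,0],
    [0,0,0],
    [0,0,0],
    [0,0,0],
    [0,0,0],
    [0,0,0],
    [0,0,0],
    [0,0,0],
  ],
  grip=[0.35,0.35,0.35,0.35,0.35,0.35,0.35,0.35,0.35,0.35],
)

```text
time_s: 3.2
eef_pos: [0.3865, -0.0152, 0.2316]
orientation: [1.0, 0.001, 0.001, 0.0]
wrist_force: [0.3, 0.1, -0.4]
gripper_width: 0.0557
finger_force: 0.0
```

Emit:
carry_out(
  slide=[
    [0,0.2,-0.6],
    [0,0.2,-0.6],
    [0,0.2,-0.6],
    [0,0,-0.6],
    [0,0,-0.6],
    [0,0,-0.6],
    [0,0,-0.6],
    [0,0,-0.5],
    [0,0,-0.25],
    [0,0,0],
  ],
  twist=[
    [0,0,0],
    [0,0,0],
    [0,0,0],
    [0,0,0],
    [0,0,0],
    [0,0,0],
    [0,0,0],
    [0,0,0],
    [0,0,0],
    [0,0,0],
  ],
  grip=[0.35,0.35,0.35,0.35,0.35,0.35,0.35,0.35,0.35,0.35],
)

```text
time_s: 4.2
eef_pos: [0.3855, 0.0017, 0.0821]
orientation: [1.0, 0.001, -0.001, -0.0]
wrist_force: [0.6, -0.4, 0.5]
gripper_width: 0.0557
finger_force: 0.0
```

Run:
```python
from h import *
print(env.get_state()['eef_pos'])
c=snap('top');s=snap('scene')
a=cv2.resize(c['pixels'][100:240,150:340],None,fx=3,fy=3);b=cv2.resize(s['pixels'][110:290,200:340],(327,420))
cv2.imwrite('pics/m1.png',cv2.cvtColor(np.hstack([a[:,:470],b]),cv2.COLOR_RGB2BGR))
```

```text
[0.38552576 0.00173835 0.08206379]
```

View pics/m1.png

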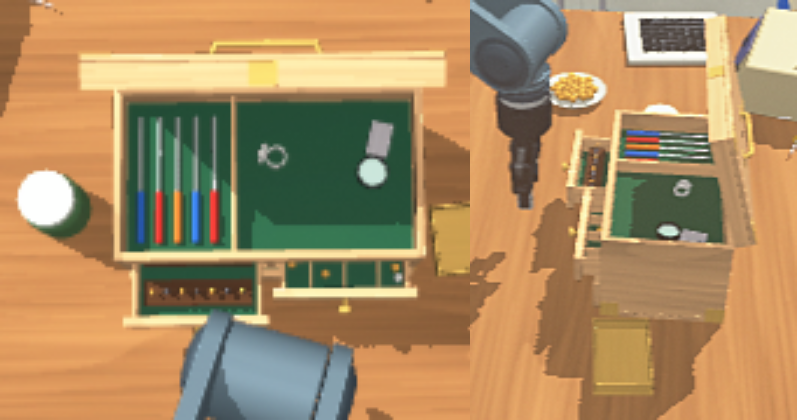

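The gripper hangs in front of both drawers, clear of the knobs, and nothing else has moved.

Emit:
carry_out(
  slide=[
    [0.4,0,0],
    [0.4,0,0],
    [0.3,0,0],
    [0.2,0,0],
    [0.15,0,0],
    [0.15,0,0],
    [0.15,0,0],
    [0.15,0,0],
    [0.15,0,0],
    [0.15,0,0],
  ],
  twist=[
    [0,0,0],
    [0,0,0],
    [0,0,0],
    [0,0,0],
    [0,0,0],
    [0,0,0],
    [0,0,0],
    [0,0,0],
    [0,0,0],
    [0,0,0],
  ],
  grip=[0.35,0.35,0.35,0.35,0.35,0.35,0.35,0.35,0.35,0.35],
)

```text
time_s: 5.3
eef_pos: [0.4524, 0.0015, 0.0827]
orientation: [1.0, 0.001, -0.0, 0.0]
wrist_force: [-1.9, -0.6, 0.8]
gripper_width: 0.0557
finger_force: 0.7
```

Emit:
carry_out(
  slide=[
    [0.15,0,0],
    [0.15,0,0],
    [0.1,0,0],
    [0.1,0,0],
    [0.1,0,0],
    [0.1,0,0],
    [0.05,0,0],
    [0.05,0,0],
    [0.05,0,0],
    [0,0,0],
  ],
  twist=[
    [0,0,0],
    [0,0,0],
    [0,0,0],
    [0,0,0],
    [0,0,0],
    [0,0,0],
    [0,0,0],
    [0,0,0],
    [0,0,0],
    [0,0,0],
  ],
  grip=[0.35,0.35,0.35,0.35,0.35,0.35,0.35,0.35,0.35,0.35],
)

```text
time_s: 6.3
eef_pos: [0.4779, 0.0016, 0.0828]
orientation: [1.0, 0.001, 0.0, -0.0]
wrist_force: [-0.5, -1.4, -1.0]
gripper_width: 0.0556
finger_force: 0.6
```

Emit:
carry_out(
  slide=[
    [0.03,0,0],
    [0.03,0,0],
    [0.03,0,0],
    [0.03,0,0],
    [0.03,0,0],
    [0,0,0],
    [0,0,0],
    [0,0,0],
    [0,0,0],
    [0,0,0],
  ],
  twist=[
    [0,0,0],
    [0,0,0],
    [0,0,0],
    [0,0,0],
    [0,0,0],
    [0,0,0],
    [0,0,0],
    [0,0,0],
    [0,0,0],
    [0,0,0],
  ],
  grip=[0.35,0.35,0.35,0.35,0.35,0.35,0.35,0.35,0.35,0.35],
)

```text
time_s: 7.3
eef_pos: [0.4815, 0.0017, 0.0827]
orientation: [1.0, 0.001, -0.001, -0.0]
wrist_force: [-5.6, -1.4, 3.3]
gripper_width: 0.0557
finger_force: 2.9
```

Emit:
carry_out(
  slide=[
    [0.02,0,0],
    [0.02,0,0],
    [0.02,0,0],
    [0.02,0,0],
    [0,0,0],
    [0,0,0],
    [0,0,0],
    [0,0,0],
    [0,0,0],
    [0,0,0],
  ],
  twist=[
    [0,0,0],
    [0,0,0],
    [0,0,0],
    [0,0,0],
    [0,0,0],
    [0,0,0],
    [0,0,0],
    [0,0,0],
    [0,0,0],
    [0,0,0],
  ],
  grip=[0.35,0.35,0.35,0.35,0.35,0.35,0.35,0.35,0.35,0.35],
)

```text
time_s: 8.3
eef_pos: [0.4816, 0.0017, 0.0826]
orientation: [1.0, 0.001, -0.004, -0.0]
wrist_force: [-16.0, -1.4, 11.8]
gripper_width: 0.0557
finger_force: 8.4
```

```bash
python3 -c "
from h import *
s=env.get_state();print(s['wrist_force'],s['wrist_torque'])"
```

```text
[-15.95449212  -1.35962809  11.7892366 ] [-0.57440095  2.5530961  -0.50509173]
```

Emit:
carry_out(
  slide=[
    [-0.1,0,0],
    [-0.4,0,0],
    [-0.8,0,0],
    [-0.8,0,0],
    [-0.5,0,0.6],
    [0,0,1],
    [0,0,1],
    [0,0,1],
    [0,0,1],
    [0,0,1],
  ],
  twist=[
    [0,0,0],
    [0,0,0],
    [0,0,0],
    [0,0,0],
    [0,0,0],
    [0,0,0],
    [0,0,0],
    [0,0,0],
    [0,0,0],
    [0,0,0],
  ],
  grip=[0.35,0.35,0.35,0.35,0.35,1,1,1,1,1],
)

```text
time_s: 9.3
eef_pos: [0.4064, 0.0018, 0.2522]
orientation: [1.0, 0.001, 0.001, -0.0]
wrist_force: [0.7, -0.0, -0.5]
gripper_width: -0.0001
finger_force: 0.0
```

Run:
```python
from h import *
c=snap('top');s=snap('scene')
a=cv2.resize(c['pixels'][105:220,170:310],None,fx=3.3,fy=3.3);b=cv2.resize(s['pixels'][140:255,225:335],(330,a.shape[0]))
cv2.imwrite('pics/m2.png',cv2.cvtColor(np.hstack([a,b]),cv2.COLOR_RGB2BGR))
```

```text
(no output)
```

View pics/m2.png

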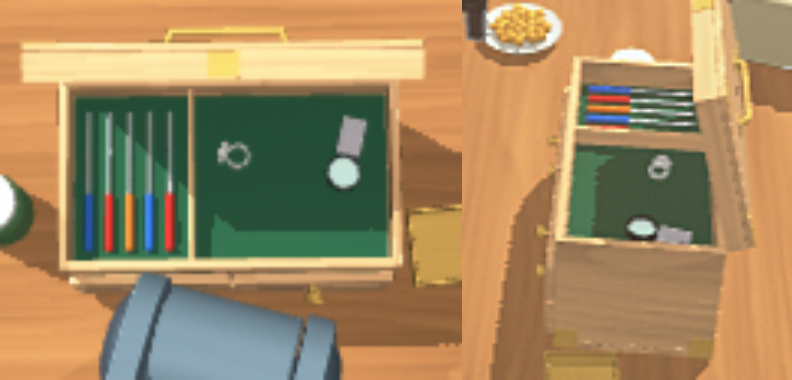

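Both drawers look shut, flush at about row 282. The wrist moment shows the last push landed on the right drawer only, so I'll press the left one by itself to be sure.

Emit:
carry_out(
  slide=[
    [0,0.4,-0.6],
    [0,0.4,-0.9],
    [0,0.4,-0.9],
    [0,0.1,-0.9],
    [0,0,-0.9],
    [0,0,-0.8],
    [0,0,-0.5],
    [0.4,0,-0.1],
    [0.8,0,0],
    [0.6,0,0],
  ],
  twist=[
    [0,0,0],
    [0,0,0],
    [0,0,0],
    [0,0,0],
    [0,0,0],
    [0,0,0],
    [0,0,0],
    [0,0,0],
    [0,0,0],
    [0,0,0],
  ],
  grip=[1,1,1,1,1,1,1,1,1,1],
)

```text
time_s: 10.4
eef_pos: [0.4609, 0.0407, 0.082]
orientation: [1.0, 0.001, 0.0, -0.0]
wrist_force: [0.1, -0.0, 0.0]
gripper_width: 0.0001
finger_force: 0.0
```

Emit:
carry_out(
  slide=[
    [0.3,0,0],
    [0.1,0,0],
    [0.05,0,0],
    [0.05,0,0],
    [0.03,0,0],
    [0.03,0,0],
    [0.03,0,0],
    [0.03,0,0],
    [0.02,0,0],
    [0,0,0],
  ],
  twist=[
    [0,0,0],
    [0,0,0],
    [0,0,0],
    [0,0,0],
    [0,0,0],
    [0,0,0],
    [0,0,0],
    [0,0,0],
    [0,0,0],
    [0,0,0],
  ],
  grip=[1,1,1,1,1,1,1,1,1,1],
)

```text
time_s: 11.4
eef_pos: [0.4799, 0.0406, 0.0828]
orientation: [1.0, 0.001, 0.0, 0.0]
wrist_force: [0.8, -0.4, 0.2]
gripper_width: -0.0002
finger_force: 0.0
```

Emit:
carry_out(
  slide=[
    [0.02,0,0],
    [0.02,0,0],
    [0.02,0,0],
    [0.02,0,0],
    [0.02,0,0],
    [0.02,0,0],
    [0.02,0,0],
    [0,0,0],
    [0,0,0],
    [0,0,0],
  ],
  twist=[
    [0,0,0],
    [0,0,0],
    [0,0,0],
    [0,0,0],
    [0,0,0],
    [0,0,0],
    [0,0,0],
    [0,0,0],
    [0,0,0],
    [0,0,0],
  ],
  grip=[1,1,1,1,1,1,1,1,1,1],
)

```text
time_s: 12.4
eef_pos: [0.482, 0.0406, 0.0825]
orientation: [1.0, 0.001, -0.003, 0.0]
wrist_force: [-9.6, -0.6, 8.2]
gripper_width: -0.0001
finger_force: 4.8
```

Both drawers are home. Next I retreat, rise, and pass over the lid to behind it.

Emit:
carry_out(
  slide=[
    [-0.2,0,0],
    [-0.7,0,0],
    [-0.6,0,0.4],
    [0,-0.2,1],
    [0,-0.2,1],
    [0,-0.2,1],
    [0,-0.2,1],
    [0,-0.2,1],
    [0,-0.2,1],
    [0,0,1],
  ],
  twist=[
    [0,0,0],
    [0,0,0],
    [0,0,0],
    [0,0,0],
    [0,0,0],
    [0,0,0],
    [0,0,0],
    [0,0,0],
    [0,0,0],
    [0,0,0],
  ],
  grip=[1,1,1,1,1,1,1,1,1,1],
)

```text
time_s: 13.4
eef_pos: [0.439, 0.0041, 0.3061]
orientation: [1.0, 0.0, 0.001, 0.0]
wrist_force: [0.0, 0.4, 0.7]
gripper_width: -0.0002
finger_force: 0.0
```

Emit:
carry_out(
  slide=[
    [0,0,1],
    [0.4,0,1],
    [0.8,0,0.4],
    [1,0,0],
    [1,0,0],
    [1,0,0],
    [1,0,0],
    [1,0,0],
    [1,0,0],
    [1,0,0],
  ],
  twist=[
    [0,0,0],
    [0,0,0],
    [0,0,0],
    [0,0,0],
    [0,0,0],
    [0,0,0],
    [0,0,0],
    [0,0,0],
    [0,0,0],
    [0,0,0],
  ],
  grip=[1,1,1,1,1,1,1,1,1,1],
)

```text
time_s: 14.4
eef_pos: [0.6863, 0.0046, 0.3764]
orientation: [1.0, 0.001, 0.0, -0.0]
wrist_force: [-0.6, 0.8, 1.5]
gripper_width: -0.0002
finger_force: 0.0
```

Emit:
carry_out(
  slide=[
    [1,0,0],
    [0.1,0,-0.4],
    [0,0,-0.6],
    [0,0,-0.6],
    [0,0,-0.6],
    [0,0,-0.4],
    [0,0,-0.2],
    [-0.3,0,0],
    [-0.2,0,0],
    [0,0,0],
  ],
  twist=[
    [0,0,0],
    [0,0,0],
    [0,0,0],
    [0,0,0],
    [0,0,0],
    [0,0,0],
    [0,0,0],
    [0,0,0],
    [0,0,0],
    [0,0,0],
  ],
  grip=[1,1,1,1,1,1,1,1,1,1],
)

```text
time_s: 15.4
eef_pos: [0.7027, 0.0046, 0.2945]
orientation: [1.0, 0.001, 0.001, 0.0]
wrist_force: [0.0, -0.1, -0.2]
gripper_width: 0.0001
finger_force: 0.0
```

Emit:
carry_out(
  slide=[
    [-0.35,0,0],
    [-0.35,0,0],
    [-0.25,0,0],
    [-0.2,0,-0.03],
    [-0.2,0,-0.04],
    [-0.2,0,-0.05],
    [-0.2,0,-0.06],
    [-0.2,0,-0.06],
    [-0.2,0,-0.06],
    [-0.1,0,-0.05],
  ],
  twist=[
    [0,0,0],
    [0,0,0],
    [0,0,0],
    [0,0,0],
    [0,0,0],
    [0,0,0],
    [0,0,0],
    [0,0,0],
    [0,0,0],
    [0,0,0],
  ],
  grip=[1,1,1,1,1,1,1,1,1,1],
)

```text
time_s: 16.4
eef_pos: [0.6348, 0.0045, 0.2821]
orientation: [1.0, 0.001, -0.0, 0.0]
wrist_force: [1.6, 0.4, 4.5]
gripper_width: -0.0002
finger_force: 1.6
```

Emit:
carry_out(
  slide=[
    [-0.24,0,-0.08],
    [-0.24,0,-0.1],
    [-0.24,0,-0.11],
    [-0.24,0,-0.12],
    [-0.22,0,-0.14],
    [-0.2,0,-0.15],
    [-0.2,0,-0.17],
    [-0.2,0,-0.18],
    [-0.2,0,-0.19],
    [-0.18,0,-0.2],
  ],
  twist=[
    [0,0,0],
    [0,0,0],
    [0,0,0],
    [0,0,0],
    [0,0,0],
    [0,0,0],
    [0,0,0],
    [0,0,0],
    [0,0,0],
    [0,0,0],
  ],
  grip=[1,1,1,1,1,1,1,1,1,1],
)

```text
time_s: 17.4
eef_pos: [0.57, 0.0045, 0.2386]
orientation: [1.0, 0.001, -0.0, 0.0]
wrist_force: [-0.8, 1.3, 2.4]
gripper_width: 0.0
finger_force: 1.1
```

Emit:
carry_out(
  slide=[
    [-0.13,0,-0.15],
    [-0.13,0,-0.15],
    [-0.12,0,-0.15],
    [-0.1,0,-0.15],
    [-0.1,0,-0.15],
    [-0.08,0,-0.15],
    [-0.07,0,-0.15],
    [-0.07,0,-0.15],
    [-0.06,0,-0.15],
    [-0.06,0,-0.15],
  ],
  twist=[
    [0,0,0],
    [0,0,0],
    [0,0,0],
    [0,0,0],
    [0,0,0],
    [0,0,0],
    [0,0,0],
    [0,0,0],
    [0,0,0],
    [0,0,0],
  ],
  grip=[1,1,1,1,1,1,1,1,1,1],
)

```text
time_s: 18.4
eef_pos: [0.5428, 0.0045, 0.1936]
orientation: [1.0, 0.001, -0.0, 0.0]
wrist_force: [-1.6, -0.2, 1.3]
gripper_width: -0.0001
finger_force: 0.8
```

Emit:
carry_out(
  slide=[
    [-0.04,0,-0.13],
    [-0.04,0,-0.13],
    [-0.04,0,-0.12],
    [-0.04,0,-0.12],
    [-0.02,0,-0.1],
    [-0.02,0,-0.08],
    [0,0,-0.06],
    [0,0,-0.05],
    [0,0,-0.03],
    [0,0,0],
  ],
  twist=[
    [0,0,0],
    [0,0,0],
    [0,0,0],
    [0,0,0],
    [0,0,0],
    [0,0,0],
    [0,0,0],
    [0,0,0],
    [0,0,0],
    [0,0,0],
  ],
  grip=[1,1,1,1,1,1,1,1,1,1],
)

```text
time_s: 19.4
eef_pos: [0.5372, 0.0046, 0.1693]
orientation: [1.0, 0.001, 0.0, -0.0]
wrist_force: [0.3, -0.4, -0.4]
gripper_width: -0.0002
finger_force: 0.0
```

Emit:
carry_out(
  slide=[
    [0,0,-0.02],
    [0,0,-0.02],
    [0,0,-0.02],
    [0,0,-0.02],
    [0,0,-0.02],
    [0,0,-0.02],
    [0,0,0],
    [0,0,0],
    [0,0,0],
    [0,0,0],
  ],
  twist=[
    [0,0,0],
    [0,0,0],
    [0,0,0],
    [0,0,0],
    [0,0,0],
    [0,0,0],
    [0,0,0],
    [0,0,0],
    [0,0,0],
    [0,0,0],
  ],
  grip=[1,1,1,1,1,1,1,1,1,1],
)

```text
time_s: 20.4
eef_pos: [0.5372, 0.0046, 0.168]
orientation: [1.0, 0.001, -0.0, 0.0]
wrist_force: [-7.6, 1.2, 13.5]
gripper_width: -0.0001
finger_force: 6.4
```

Emit:
carry_out(
  slide=[
    [0,0,0.1],
    [0,0,0.3],
    [0,0,0.8],
    [0,0,1],
    [-0.5,0,1],
    [-1,0,0.5],
    [-1,0,0],
    [-1,0,0],
    [-0.5,0,0],
    [0,0,0],
  ],
  twist=[
    [0,0,0],
    [0,0,0],
    [0,0,0],
    [0,0,0],
    [0,0,0],
    [0,0,0],
    [0,0,0],
    [0,0,0],
    [0,0,0],
    [0,0,0],
  ],
  grip=[1,1,1,1,1,1,1,1,1,1],
)

```text
time_s: 21.4
eef_pos: [0.4162, 0.0047, 0.2772]
orientation: [1.0, 0.001, 0.001, 0.0]
wrist_force: [0.3, 0.8, 0.3]
gripper_width: -0.0001
finger_force: 0.0
```

Run:
```python
from h import *
c=snap('top');s=snap('scene')
a=cv2.resize(c['pixels'][105:220,155:335],None,fx=2.6,fy=2.6);b=cv2.resize(s['pixels'][140:255,225:335],(320,a.shape[0]))
cv2.imwrite('pics/m3.png',cv2.cvtColor(np.hstack([a,b]),cv2.COLOR_RGB2BGR))
```

```text
(no output)
```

View pics/m3.png

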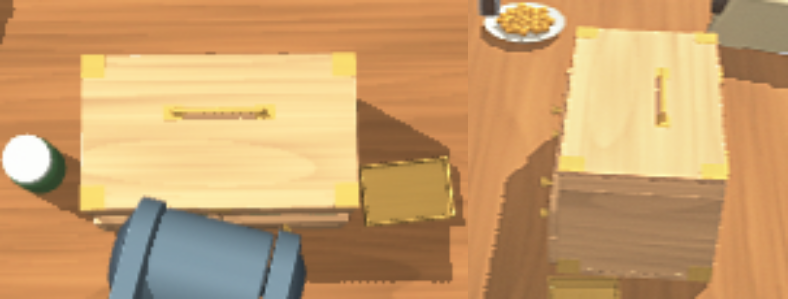

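The lid lies flat and the drawer fronts are flush. The jar and tin are where they were, and the arm is clear.

```bash
python3 -c "
from workcell import env
print(env.sign_off())"
```

```text
the job is handed in; nothing more can be done
None
```

The chest is closed and handed in at about 21.5 s: both upper drawers were pushed home against their stops first, then the lid was folded flat, with no other items touched.

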